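# Frank a board mailer at the post counter

## Task

Frank the brown mailer that lies on the machine's weighing plate: swing the blue release lever back to open the rollers, slide the mailer along the deck (without lifting it off) squared up along the steel fence and fully home in the slot, label side up. Then pull the lever forward again until the roller clamps the mailer, and only then press the green print key and let it come back up. Leave the mailer clamped in the slot and leave everything else on the counter undisturbed.

Things in the scene. Friction and masses are not known exactly. Their poses are not given: they have to be found in the camera images.
- franker: desktop franking machine, fixed (place and yaw vary). Origin: on the counter, below the middle of the slot mouth; +x runs into the slot, away from the robot, +y to its left, z up. Its feed deck is 35 mm high and spans x -200..200, y -180..350 mm. The white print head stands on it over x 0..160, y -134..114 mm, 138 mm high above the counter, its front face at x = 0, the slot under it
- slot_mouth (a point): middle of the slot's mouth at deck height; axes as the machine's. The slot is 166 mm wide (y -82..84), 21 mm high and 70 mm deep to a solid back stop. Its left wall has a short flared blue lead-in that begins at the head's front face; its right wall runs out over the deck as the steel fence
- fence_front (a point): front end of the steel fence's inner face, at deck height, 190 mm before the slot mouth and 82 mm right of the slot's middle. The fence is 16 mm high, 12 mm thick and runs straight along the machine's x into the slot as its right wall
- weighing_plate (a point): centre of the steel weighing plate (150 x 220 mm), flush in the left part of the deck; axes as the machine's. Nothing stands between the plate and the fence: the deck in front of the head is flat and clear
- mailer_home (a point): where the mailer's origin must end: 10 mm inside the slot mouth, on the slot's centre line, at deck height; axes as the machine's. The mailer's front edge is then at the back stop and 50 mm of it still stand out in front of the head
- mailer: the brown cardboard mailer with a blue tape band and a white label on top: rigid slab, 120 mm (its x) by 160 mm (its y) by 18 mm thick, 0.15 to 0.31 kg. Origin: centre of its underside. It starts lying on the weighing plate, up to 0.4 rad askew; one of its 160 mm edges goes into the slot first
- release_lever (a joint): release lever (rad) at the right-hand end of the head, turning about a level axis along the machine's y. 0 to 0.08 at the start: it leans towards the robot and a rubber roller on its shaft blocks the slot. Grows as the knob is pushed away from the robot, stop at 0.55; over 0.40 the slot is clear. Clamped on a mailer it rests at about 0.10. Stays where left; 2 to 3 N at the knob move it
- lever_knob (a point): middle of the blue lever knob, a bar 18 mm thick and 50 mm long along the machine's y, 110 mm from the lever's axis (axis at machine x 58, z 83 mm). Machine x, y, z: about 5, -170, 180 mm closed; 63, -170, 193 mm fully open
- print_key (a joint): travel of the green print key (m): 0 up, 0.006 fully down; counts as pressed beyond 0.004; a spring brings it back; about 4 N press it fully
- print_key_top (a point): centre of the top face of the round green print key (32 mm wide) on top of the print head, pressed straight down
- white_mailer: white plastic mailer with a red band, 120 x 160 x 18 mm, lying on the left rear of the machine's deck; not to be franked. Origin: centre of its underside. Leave alone
- ink_pad: black ink pad tin with a blue pad, 85 x 58 x 16 mm, on the deck right of the fence. Origin: centre of its underside. Leave alone
- date_stamp: black hand stamp, 43 mm wide and 100 mm high, standing on the counter right of the machine. Origin: centre of its underside. Leave alone
- tape_dispenser: blue tape dispenser, 130 x 55 x 87 mm, on the counter right of the machine. Origin: centre of its underside. Leave alone
- pen_cup: clear cup with pens, 74 mm wide, 155 mm high, on the counter right of the machine. Origin: centre of its underside. Leave alone
- parcel: brown parcel with a blue band, 170 x 140 x 90 mm, on the counter left of the machine. Origin: centre of its underside. Leave alone
- label_roll: roll of labels, 90 mm wide, 55 mm high, on the counter right of the machine. Origin: centre of its underside. Leave alone
Things that resemble listed ones, but are neither listed nor needed, are in the scene too. Of the things shaped like the mailer, the brown one is meant.

How it is judged:
By the outcome, as a careful person would: the job done as asked, in the order asked, and still so for the second after the job is handed in, with the robot touching nothing.
It also fails if it takes over 72 s, if anything falls off the work surface, if the arm or the gripper's body presses on something with over 40 N, if the wrist force passes 120 N, or if a joint passes its speed limit or range.

## Robot

A 7-joint arm with a two-finger parallel gripper is mounted at the origin on the work surface. World frame = base frame: x ahead of the robot, y to its left, z up, the work surface at z = 0. Lengths are in m, angles in rad, forces in N, time in s.
With the tool pointing down it reaches from about 0.4 to 0.85 m from the base axis. Payload 6.9 kg.
Tool frame: the origin (TCP) lies at the very end of the fingers, on their centre line; the grasp point (between the pads) lies arm.grasp_offset behind it (arm.grasp_offset is the distance from the TCP to the grasp point, in m); z points along the fingers, y is the line along which they close (so a half turn about z gives the same grasp; the last joint's range is limited). The gripper opens to 85 mm and grips with 20 to 120 N. Pads are 22 mm wide; open, the fingers measure 114 mm over their backs; the gripper's body (76 mm by 85 mm) begins 54 mm behind the grasp point. The pads swing forward as they close: fully open they stand 13 mm farther back than shut.
Start: joints at [-1.222, 0.507, -0.238, 1.5, 0.126, 1.149, -0.155], TCP at [0.151, 0.607, 0.231] pointing down, gripper open.
Joint ranges: [-3.08, 3.08], [-0.24, 2.05], [-1.43, 1.35], [0, 2.5], [-1.52, 4.66], [0.17, 1.96], [-2.89, 2.89]. Speed limits (rad/s): [2.39, 2.39, 3.14, 3.14, 3.14, 3.14, 3.14].

## Interface

Orientations are given as a rotation vector (axis times angle).
In Python, from cell import readout, vision, arm gives the robot as it stands.
- The arm moves only by the tool play_rows, never from a script. Its argument "increments" is a list of rows, each an object with "hand": the finger opening in m, from 0 to 0.0854; "translation": the shift along the world's x, y, z in m, a list of three; "delta_rot": the turn, a rotation vector about the world's x, y, z in degrees, a list of three. In form: [{"hand": hand, "translation": [tx, ty, tz], "delta_rot": [rx, ry, rz]}, ...]. A call has 1 to 8 rows; each row shifts and turns the commanded pose from where the row before left it; what a row does not reach is not made up. A row lasts 1/12 s, in which the tool goes at most 41.7 mm and 7.16 degrees, less where a joint would pass 70% of its speed; a pose out of reach is approached as far as the arm can. A call is refused whole if a number of a shift passes 0.0417 or a number of a turn 7.16, either way. A call with a gripper value outside its range is refused whole. The fingers move at their own pace and stop on an object; "grip_force" is the grip in N (left out, the last holds). Time passes only in rows, so rows that do not move let the fingers close. It gives the time, the measured TCP pose, the force, the opening and the grip force at its end, in the units of the state.
- readout.get_state(): the state, without advancing time (a new reading comes with each control period).
- vision.read_camera(name): name is "side" or "top" or "wrist"; returns the picture (384x512x3 uint8, blue, green, red); there is no depth.
- vision.camera_model(name): a dict with "K" (3x3 intrinsics, pixels), "distortion" ([k1, k2, p1, p2, k3] as OpenCV has them; the pictures are not rectified), "xyz" and "orientation" of the camera in the world. Camera axes: x right, y down, z forward; pixel columns grow to the right and rows downward; lengths in m; the calibration is good to about 2 mm. A picture is of the moment at which its call begins: read the wrist's pose just before it. camera_model takes no time and is no camera call; for the wrist camera it gives the pose at the moment of the call.
- arm.job_done(): hands the job in; it is judged then, once.
The state is a dict: "clock": time; "joint_pos": joint angles; "joint_vel": joint speeds; "joint_efforts": joint torques, N m; "ee_pos": TCP position; "tcp_rot": TCP orientation; "force": force on the tool from outside, world axes, zero at the start; "ft_torque": the same for the moment, N m; "grip_width": finger opening in m; "finger_force": force on a finger pad.
Only numpy, scipy, OpenCV 4.12 (cv2) and the standard library are available. Lean on these libraries where they do the work, as an engineer would, in place of code of your own. Each camera call takes 0.05 s, during which the arm holds its last target. There are 200 camera calls.

## Working session

There is one attempt and no reset: what is moved stays moved. The work goes in short steps, Python scripts to look and compute and a tool call to move; the robot and the scene stay as the last step left them, time stands still between calls to the robot, and variables do not carry over. Pictures are saved under pics/ and viewed, at most 10 in all, crops included, and the job is handed in when it is done.

Besides the shell and the picture viewer there is one more tool, called after "Call:" by a JSON object that holds its "fn" and its "kwargs". play_rows: Moves the arm, as the interface text tells. Its arguments: {"type":"object","properties":{"increments":{"type":"array","items":{"type":"object","properties":{"hand":{"type":"number"},"translation":{"type":"array","items":{"type":"number"}},"delta_rot":{"type":"array","items":{"type":"number"}}}}},"grip_force":{"type":"number"}},"required":["increments"]}

```bash
ls; mkdir -p pics
cat > h.py <<'E'
import numpy as np, cv2
from cell import readout, vision, arm
from scipy.spatial.transform import Rotation as R
def cam(n):
    m=vision.camera_model(n); o=np.array(m["orientation"],float)
    Rm=o if o.shape==(3,3) else (R.from_rotvec(o) if o.size==3 else R.from_quat(o)).as_matrix()
    return np.array(m["K"],float),np.array(m["distortion"],float),np.array(m["xyz"],float),Rm
def ray(c,px):
    K,d,t,Rm=c
    u=cv2.undistortPoints(np.array(px,float).reshape(-1,1,2),K,d).reshape(-1,2)
    return t,np.c_[u,np.ones(len(u))]@Rm.T
def onz(c,px,z):
    t,r=ray(c,px); return t+r*((z-t[2])/r[:,2])[:,None]
def proj(c,P):
    K,d,t,Rm=c
    return cv2.projectPoints((np.array(P,float).reshape(-1,3)-t)@Rm,np.zeros(3),np.zeros(3),K,d)[0].reshape(-1,2)
E
python3 - <<'E'
from h import *
for n in("top","side"):
    i=vision.read_camera(n); cv2.imwrite(f"pics/{n}0.png",i)
    print(n,vision.camera_model(n))
s=readout.get_state(); print(s)
print(arm.grasp_offset)
E
```

```text
pics
top {'K': array([[360.85948961,   0.        , 260.74137809],
       [  0.        , 360.85948961, 193.38636516],
       [  0.        ,   0.        ,   1.        ]]), 'distortion': array([-0.00593439,  0.        ,  0.        ,  0.        ,  0.        ]), 'xyz': array([0.2054343 , 0.04515974, 1.42602007]), 'orientation': array([-2.1055591 ,  2.08695612, -0.24727765])}
side {'K': array([[388.27559912,   0.        , 250.87747548],
       [  0.        , 388.27559912, 193.93113591],
       [  0.        ,   0.        ,   1.        ]]), 'distortion': array([-0.09357572,  0.        ,  0.        ,  0.        ,  0.        ]), 'xyz': array([ 0.01705527, -0.69880672,  1.04926716]), 'orientation': array([-2.27971965,  0.6986496 , -0.29590583])}
{'clock': 0.1, 'joint_pos': array([-1.22149712,  0.50823398, -0.237557  ,  1.50103815,  0.12567107,
        1.14888883, -0.15478095]), 'joint_vel': array([ 0.00124939, -0.00226106, -0.00048498, -0.0021613 ,  0.00048719,
       -0.00081304, -0.00053617]), 'joint_efforts': array([-3.99074721e-03, -6.21845484e+01, -2.19447479e+00, -2.50209045e+01,
        1.25017203e-02,  7.79210794e-03, -1.99884738e-06]), 'ee_pos': array([0.15080855, 0.60606828, 0.23052794]), 'tcp_rot': array([-3.81921478e-01, -3.11808801e+00,  2.46597059e-03]), 'force': array([-0.44599867,  0.14184967,  0.35072685]), 'ft_torque': array([0.02018922, 0.04239749, 0.02952908]), 'finger_force': 0.0, 'grip_width': 0.08559380032315494}
0.0187
```

Run:
```python
import cv2
for n in("top","side"):
    cv2.imwrite(f"pics/{n}0b.png",cv2.resize(cv2.imread(f"pics/{n}0.png"),(800,600),interpolation=cv2.INTER_CUBIC))
```

```text
(no output)
```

View pics/top0b.png

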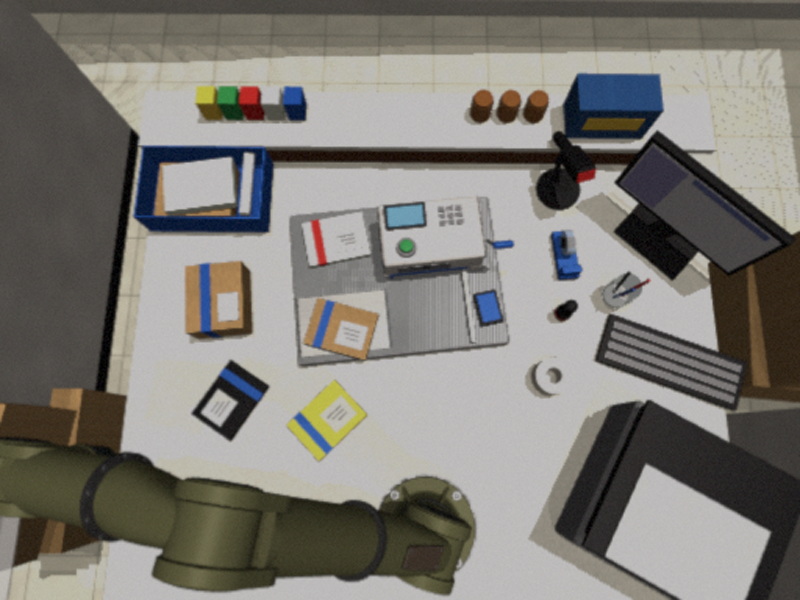

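View pics/side0b.png

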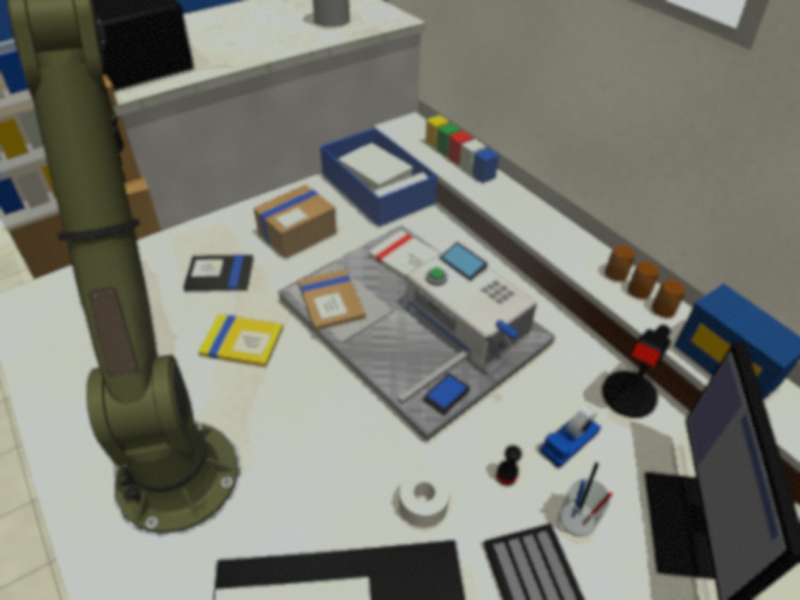

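Top view: the brown flat slab (342,328), on the weighing plate, is the mailer. The look-alikes are the brown parcel (218,299, thick, on the counter), black (232,400), yellow (328,420) and white/red (337,240). I'll confirm in a crop.

Run:
```python
import cv2
i=cv2.imread("pics/top0.png")[118:238,182:334]
cv2.imwrite("pics/c1.png",cv2.resize(i,None,fx=5,fy=5,interpolation=cv2.INTER_CUBIC))
```

```text
(no output)
```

View pics/c1.png

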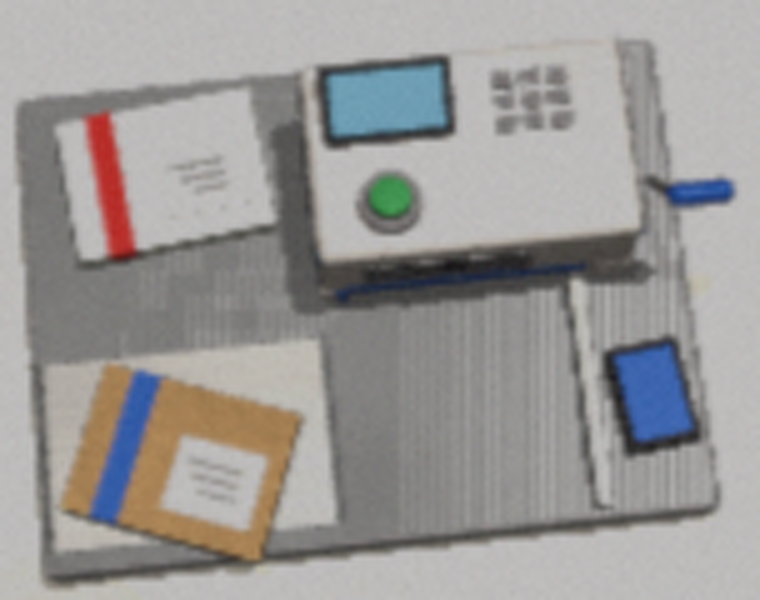

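```bash
cat > fit.py <<'E'
from h import *
from scipy.optimize import least_squares
c=cam("top"); f=lambda p:(np.array(p,float)+.5)/5-.5+np.array([182,118])
W=lambda m,P:np.c_[np.array(P)[:,:2]@np.array([[np.cos(m[2]),np.sin(m[2])],[-np.sin(m[2]),np.cos(m[2])]])+m[:2],np.array(P)[:,2]]
P=np.array([[160,114,138],[160,-134,138],[0,-134,138],[0,114,138],[200,350,35],[-190,-88,51],[0,84,51],[-200,-180,33]])/1e3
px=f([[305,70],[615,40],[640,230],[320,262],[18,102],[604,503],[342,298],[718,512]])
r=least_squares(lambda m:(proj(c,W(m,P))-px).ravel(),[.6,0,0],loss="soft_l1")
m=r.x
if __name__=="__main__":
    print("machine",m, np.round((proj(c,W(m,P))-px),1).tolist())
    M=np.array([[-60,-80,18],[-60,80,18],[60,80,18],[60,-80,18]])/1e3
    q=f([[262,558],[62,510],[108,363],[302,412]])
    def g(a): Q=W(a,M);Q[:,2]=.053;return (proj(c,Q)-q).ravel()
    a=least_squares(g,[m[0]-.1,m[1]+.2,m[2]-.3]).x
    print("mailer",a,np.round(g(a),1))
    Rm=np.array([[np.cos(m[2]),-np.sin(m[2])],[np.sin(m[2]),np.cos(m[2])]])
    print("mailer in machine",(a[:2]-m[:2])@Rm,a[2]-m[2])
    k=onz(c,f([[391,196]]),.148)[0]; print("key",k,(k[:2]-m[:2])@Rm)
    for n,p in dict(knobclosed=[5,-170,180],knobopen=[63,-170,193],home=[10,1,35],mouth=[0,0,35]).items(): print(n,W(m,[np.array(p)/1e3]))
    k=onz(c,f([[703,190]]),.18)[0]; print("knob seen",k)
E
python3 fit.py
```

```text
machine [ 0.61332064 -0.00510227  0.11276786] [[-1.9, -0.6], [0.3, -0.8], [1.0, 0.6], [-1.0, 0.8], [-1.1, -0.4], [-0.0, 1.0], [3.1, -0.7], [0.4, 0.1]]
mailer [ 0.46883619  0.21130261 -0.23912896] [ 0.2  0.4  0.  -0.2 -0.4 -0.1  0.2 -0.1]
mailer in machine [-0.11921492  0.23128906] -0.3518968211996435
key [0.65242141 0.05206065 0.148     ] [0.0452849  0.05239987]
knobclosed [[ 0.63741881 -0.17345985  0.18      ]]
knobopen [[ 0.69505042 -0.16693317  0.193     ]]
home [[ 0.62314459 -0.00298333  0.035     ]]
mouth [[ 0.61332064 -0.00510227  0.035     ]]
knob seen [ 0.64790292 -0.17541569  0.18      ]
```

Call:
{"fn": "play_rows", "kwargs": {"increments": [{"hand": 0.05,"translation": [0.0175,-0.025,0.0085],"delta_rot": [0,0,-3.5]},{"hand": 0.05,"translation": [0.0175,-0.025,0.0085],"delta_rot": [0,0,-3.5]},{"hand": 0.05,"translation": [0.0175,-0.025,0.0085],"delta_rot": [0,0,-3.5]},{"hand": 0.05,"translation": [0.0175,-0.025,0.0085],"delta_rot": [0,0,-3.5]},{"hand": 0.05,"translation": [0.0175,-0.025,0.0085],"delta_rot": [0,0,-3.5]},{"hand": 0.05,"translation": [0.0175,-0.025,0.0085],"delta_rot": [0,0,-3.5]},{"hand": 0.05,"translation": [0.0175,-0.025,0.0085],"delta_rot": [0,0,-3.5]},{"hand": 0.05,"translation": [0.0175,-0.025,0.0085],"delta_rot": [0,0,-3.5]}]}}

```text
clock: 0.77
ee_pos: [0.2914, 0.4049, 0.2994]
tcp_rot: [-1.129, -2.931, 0.001]
force: [-0.1, 0.5, 0.5]
grip_width: 0.05
finger_force: 0.0
```

Call:
{"fn": "play_rows", "kwargs": {"increments": [{"hand": 0.05,"translation": [0.0175,-0.025,0.0085],"delta_rot": [0,0,-3.5]},{"hand": 0.05,"translation": [0.0175,-0.025,0.0085],"delta_rot": [0,0,-3.5]},{"hand": 0.05,"translation": [0.0175,-0.025,0.0085],"delta_rot": [0,0,-3.5]},{"hand": 0.05,"translation": [0.0175,-0.025,0.0085],"delta_rot": [0,0,-3.5]},{"hand": 0.05,"translation": [0.0175,-0.025,0.0085],"delta_rot": [0,0,-3.5]},{"hand": 0.05,"translation": [0.0175,-0.025,0.0085],"delta_rot": [0,0,-3.5]},{"hand": 0.05,"translation": [0.0175,-0.025,0.0085],"delta_rot": [0,0,-3.5]},{"hand": 0.05,"translation": [0.0175,-0.025,0.0085],"delta_rot": [0,0,-3.5]}]}}

```text
clock: 1.43
ee_pos: [0.4313, 0.2051, 0.3675]
tcp_rot: [-1.805, -2.571, 0.001]
force: [0.4, 0.0, 0.3]
grip_width: 0.0501
finger_force: 0.0
```

Call:
{"fn": "play_rows", "kwargs": {"increments": [{"hand": 0.05,"translation": [0.0175,-0.025,0.0085],"delta_rot": [0,0,-3.5]},{"hand": 0.05,"translation": [0.0175,-0.025,0.0085],"delta_rot": [0,0,-3.5]},{"hand": 0.05,"translation": [0.0175,-0.025,0.0085],"delta_rot": [0,0,-3.5]},{"hand": 0.05,"translation": [0.0175,-0.025,0.0085],"delta_rot": [0,0,-3.5]},{"hand": 0.05,"translation": [0,0,0],"delta_rot": [0,0,0]},{"hand": 0.05,"translation": [0,0,0],"delta_rot": [0,0,0]}]}}

```text
clock: 1.93
ee_pos: [0.5015, 0.1048, 0.4011]
tcp_rot: [2.105, 2.331, -0.001]
force: [0.2, 0.5, 0.8]
grip_width: 0.05
finger_force: 0.0
```

Run:
```python
from h import *
c=cam("wrist"); i=vision.read_camera("wrist")
import pickle; pickle.dump(c,open("w1.pkl","wb"))
cv2.imwrite("pics/w1raw.png",i)
cv2.imwrite("pics/w1.png",cv2.resize(i,(800,600),interpolation=cv2.INTER_CUBIC))
s=readout.get_state(); print(s["clock"],s["ee_pos"],s["tcp_rot"],c[2],s["joint_pos"])
```

```text
1.9833 [0.50075135 0.10643096 0.40080093] [-2.10143922e+00 -2.33414950e+00  9.18191511e-04] [0.49567661 0.17178594 0.54485985] [-0.44683927  0.23752886  0.25759992  1.46378891 -0.06075813  1.44903277
 -0.08388887]
```

View pics/w1.png

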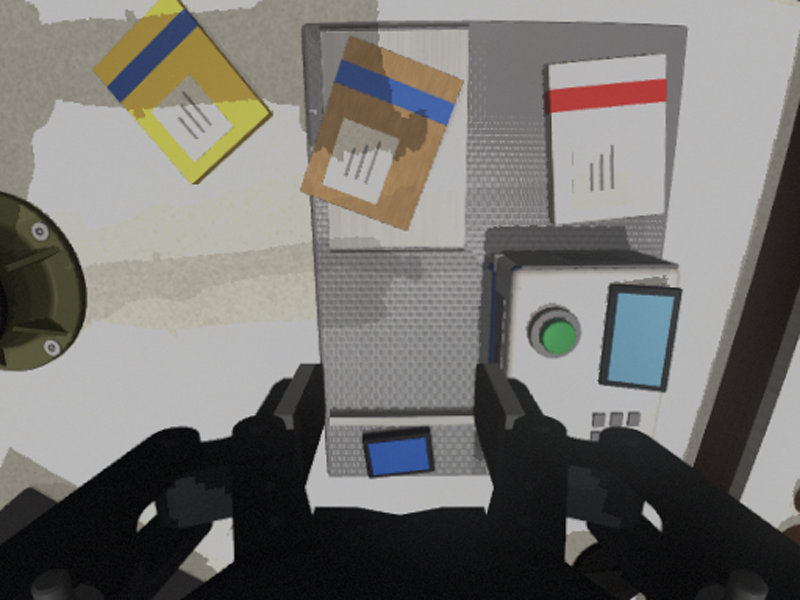

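```bash
cat > fit2.py <<'E'
from fit import *
import pickle
cw=pickle.load(open("w1.pkl","rb")); g=lambda p:(np.array(p,float)+.5)/1.5625-.5
P2=np.array([[-200,350,35],[200,350,35],[-190,-82,51],[0,114,138],[160,114,138],[-200,-180,35]])/1e3
p2=g([[303,24],[687,26],[330,413],[508,268],[680,266],[330,475]])
k=[0,1,2,3,4,5,7]
def res(m): return np.r_[(proj(c,W(m,P[k]))-px[k]).ravel(),(proj(cw,W(m,P2))-p2).ravel()]
m=least_squares(res,[.61,0,.1],loss="soft_l1").x
print("machine",m,np.round(res(m)[2*len(k):],1), np.degrees(m[2]))
Rm=np.array([[np.cos(m[2]),-np.sin(m[2])],[np.sin(m[2]),np.cos(m[2])]])
M=np.array([[60,80,53],[60,-80,53],[-60,-80,53],[-60,80,53]])/1e3
q=g([[463,80],[407,230],[301,190],[350,36]])
a=least_squares(lambda a:(proj(cw,W(a,M))-q).ravel(),[m[0]-.1,m[1]+.2,m[2]-.3])
print("mailer",a.x,np.round(a.fun,1),"in machine",(a.x[:2]-m[:2])@Rm,a.x[2]-m[2])
kk=onz(cw,g([[559,336]]),.146)[0]; print("key",kk,(kk[:2]-m[:2])@Rm)
for x in [[320,29],[468,27],[466,248],[330,248]]: print((onz(cw,g([x]),.035)[0,:2]-m[:2])@Rm)
for n,p in dict(knobclosed=[5,-170,180],knobopen=[63,-170,193],home=[10,1,35]).items(): print(n,W(m,[np.array(p)/1e3]))
E
python3 fit2.py
```

```text
machine [ 0.61594155 -0.00878308  0.11150491] [-3.6 -2.5  0.5 -1.9 -2.7  1.8  1.1 -0.3  0.6  0.4 -3.6  1.1] 6.38876048029206
mailer [ 0.47221438  0.21086569 -0.25268976] [ 0.6 -0.1  0.2  0.5 -0.6  0.8 -0.2 -1. ] in machine [-0.11839339  0.23427779] -0.36419466810634266
key [0.65776613 0.04694179 0.146     ] [0.04776557 0.05072482]
[-0.17752616  0.34112112]
[-0.02817628  0.34146126]
[-0.02504602  0.11654538]
[-0.17702839  0.1180223 ]
knobclosed [[ 0.63982707 -0.17717097  0.18      ]]
knobopen [[ 0.69746688 -0.17071708  0.193     ]]
home [[ 0.62576817 -0.00667655  0.035     ]]
```

Wrist view shows the brown mailer askew on the plate, clear of everything else; the key is at (559,336) and the fence line is near row 413. The fits agree to within a few mm, so I'll cage the lever knob.

Call:
{"fn": "play_rows", "kwargs": {"increments": [{"hand": 0.05,"translation": [0.0178,-0.0352,-0.012],"delta_rot": [0,0,0]},{"hand": 0.05,"translation": [0.0178,-0.0352,-0.012],"delta_rot": [0,0,0]},{"hand": 0.05,"translation": [0.0178,-0.0352,-0.012],"delta_rot": [0,0,0]},{"hand": 0.05,"translation": [0.0178,-0.0352,-0.012],"delta_rot": [0,0,0]},{"hand": 0.05,"translation": [0.0178,-0.0352,-0.012],"delta_rot": [0,0,0]},{"hand": 0.05,"translation": [0.0178,-0.0352,-0.012],"delta_rot": [0,0,0]},{"hand": 0.05,"translation": [0.0178,-0.0352,-0.012],"delta_rot": [0,0,0]},{"hand": 0.05,"translation": [0.0178,-0.0352,-0.012],"delta_rot": [0,0,0.4]}]}}

```text
clock: 2.65
ee_pos: [0.644, -0.1744, 0.304]
tcp_rot: [-2.088, -2.345, -0.001]
force: [-0.1, 0.7, 1.1]
grip_width: 0.0507
finger_force: 0.0
```

Call:
{"fn": "play_rows", "kwargs": {"increments": [{"hand": 0.05,"translation": [0,0,0],"delta_rot": [0,0,0]},{"hand": 0.05,"translation": [0,0,-0.02],"delta_rot": [0,0,0]},{"hand": 0.05,"translation": [0,0,-0.02],"delta_rot": [0,0,0]},{"hand": 0.05,"translation": [0,0,-0.02],"delta_rot": [0,0,0]},{"hand": 0.05,"translation": [0,0,-0.02],"delta_rot": [0,0,0]},{"hand": 0.05,"translation": [0,0,0],"delta_rot": [0,0,0]}]}}

```text
clock: 3.15
ee_pos: [0.6413, -0.1719, 0.2204]
tcp_rot: [-2.085, -2.34, 0.004]
force: [-0.2, -0.1, -0.7]
grip_width: 0.0501
finger_force: 0.0
```

Run:
```python
from h import *
i=vision.read_camera("side")
cv2.imwrite("pics/s2.png",cv2.resize(i[140:260,240:400],None,fx=5,fy=5,interpolation=cv2.INTER_CUBIC))
c=cam("wrist"); j=vision.read_camera("wrist"); cv2.imwrite("pics/w2.png",j)
cv2.imwrite("pics/sw2.png",np.hstack([cv2.resize(i[140:260,240:400],None,fx=2.5,fy=2.5,interpolation=cv2.INTER_CUBIC),cv2.resize(j,(400,300))]))
```

```text
(no output)
```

View pics/sw2.png

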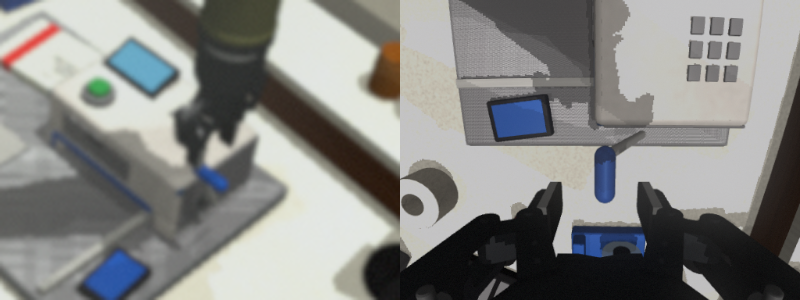

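Wrist view: the knob bar (right panel 605,148 to 605,200) lies between the finger tips in x; checking its y extent.

Run:
```python
from h import *
c=cam("wrist"); print(onz(c,[[262,188],[262,259],[251,225],[275,225]],.185)); s=readout.get_state(); print(s["ee_pos"])
print(proj(c,[s["ee_pos"]]))
```

```text
[[ 0.64608254 -0.15194443  0.185     ]
 [ 0.65219768 -0.20225605  0.185     ]
 [ 0.64184878 -0.17808605  0.185     ]
 [ 0.65778926 -0.1762517   0.185     ]]
[ 0.64311746 -0.17337322  0.22481252]
[[253.23538837 244.16429773]]
```

Call:
{"fn": "play_rows", "kwargs": {"increments": [{"hand": 0.05,"translation": [0.002,-0.001,-0.02],"delta_rot": [0,0,0]},{"hand": 0.05,"translation": [0.002,-0.001,-0.02],"delta_rot": [0,0,0]},{"hand": 0.05,"translation": [0.001,-0.001,-0.02],"delta_rot": [0,0,0]},{"hand": 0.05,"translation": [0,0,0],"delta_rot": [0,0,0]},{"hand": 0.05,"translation": [0,0,0],"delta_rot": [0,0,0]}]}}

```text
clock: 3.67
ee_pos: [0.6485, -0.1776, 0.166]
tcp_rot: [-2.092, -2.343, -0.0]
force: [0.3, -0.7, 1.8]
grip_width: 0.05
finger_force: 0.0
```

Call:
{"fn": "play_rows", "kwargs": {"increments": [{"hand": 0.05,"translation": [0.008,0.001,0.001],"delta_rot": [0,0,0]},{"hand": 0.05,"translation": [0.008,0.001,0.001],"delta_rot": [0,0,0]},{"hand": 0.05,"translation": [0.008,0.001,0.001],"delta_rot": [0,0,0]},{"hand": 0.05,"translation": [0.008,0.001,0.002],"delta_rot": [0,0,0]},{"hand": 0.05,"translation": [0.008,0.001,0.002],"delta_rot": [0,0,0]},{"hand": 0.05,"translation": [0.008,0.001,0.002],"delta_rot": [0,0,0]},{"hand": 0.05,"translation": [0.008,0.001,0.001],"delta_rot": [0,0,0]},{"hand": 0.05,"translation": [0.004,0,0],"delta_rot": [0,0,0]}]}}

```text
clock: 4.33
ee_pos: [0.7099, -0.1709, 0.1772]
tcp_rot: [2.091, 2.342, 0.001]
force: [-2.5, 0.1, 1.1]
grip_width: 0.05
finger_force: 1.3
```

Call:
{"fn": "play_rows", "kwargs": {"increments": [{"hand": 0.05,"translation": [0.004,0.0005,0],"delta_rot": [0,0,0]},{"hand": 0.05,"translation": [0.002,0,0],"delta_rot": [0,0,0]},{"hand": 0.05,"translation": [0,0,0],"delta_rot": [0,0,0]},{"hand": 0.05,"translation": [0,0,0],"delta_rot": [0,0,0]}]}}

```text
clock: 4.67
ee_pos: [0.7147, -0.1704, 0.1753]
tcp_rot: [2.093, 2.342, 0.001]
force: [0.3, 0.1, 0.8]
grip_width: 0.0501
finger_force: 0.0
```

Call:
{"fn": "play_rows", "kwargs": {"increments": [{"hand": 0.05,"translation": [0.003,0.0003,0],"delta_rot": [0,0,0]},{"hand": 0.05,"translation": [0.003,0.0003,0],"delta_rot": [0,0,0]},{"hand": 0.05,"translation": [0,0,0],"delta_rot": [0,0,0]}]}}

```text
clock: 4.92
ee_pos: [0.7163, -0.1704, 0.1749]
tcp_rot: [-2.09, -2.335, 0.008]
force: [-14.4, 2.6, 7.2]
grip_width: 0.0498
finger_force: 7.3
```

Run:
```python
from h import *
c=cam("wrist"); j=vision.read_camera("wrist"); cv2.imwrite("pics/w3.png",j)
print(readout.get_state()["force"])
import pickle; pickle.dump(c,open("w3.pkl","wb"))
h=cv2.cvtColor(j,cv2.COLOR_BGR2HSV); m=cv2.inRange(h,(105,150,60),(125,255,255)); n,l,st,ce=cv2.connectedComponentsWithStats(m)
for k in range(1,n):
    if st[k,4]>60: print(st[k],ce[k],onz(c,[ce[k]],.2))
```

```text
[-13.73591163   1.79328863   6.64555265]
[  18  124   81   57 3419] [ 58.31354197 152.04650483] [[ 0.62988921 -0.12717002  0.2       ]]
[ 202  234   37   72 1584] [217.34469697 276.19760101] [[ 0.70076422 -0.17666518  0.2       ]]
[197 315  64  15 625] [231.     320.8592] [[ 0.70908284 -0.20036163  0.2       ]]
```

Lever on its stop (14 N reaction). Backing off and moving to the mailer's left side.

Call:
{"fn": "play_rows", "kwargs": {"increments": [{"hand": 0.05,"translation": [-0.012,-0.001,0.0],"delta_rot": [0,0,0]},{"hand": 0.05,"translation": [-0.004,0,0.02],"delta_rot": [0,0,0]},{"hand": 0.05,"translation": [0,0,0.03],"delta_rot": [0,0,0]},{"hand": 0.05,"translation": [0,0,0.04],"delta_rot": [0,0,0]},{"hand": 0.06,"translation": [0,0,0.03],"delta_rot": [0,0,0]},{"hand": 0.06,"translation": [-0.014,0.0313,0],"delta_rot": [0,0,0]},{"hand": 0.06,"translation": [-0.014,0.0313,0],"delta_rot": [0,0,0]},{"hand": 0.06,"translation": [-0.014,0.0313,0],"delta_rot": [0,0,0]}]}}

```text
clock: 5.63
ee_pos: [0.6621, -0.0766, 0.2959]
tcp_rot: [2.094, 2.34, 0.002]
force: [0.5, 0.3, -0.1]
grip_width: 0.0595
finger_force: 0.0
```

Call:
{"fn": "play_rows", "kwargs": {"increments": [{"hand": 0.06,"translation": [-0.014,0.0313,0],"delta_rot": [0,0,0]},{"hand": 0.06,"translation": [-0.014,0.0313,0],"delta_rot": [0,0,0]},{"hand": 0.06,"translation": [-0.014,0.0313,0],"delta_rot": [0,0,0]},{"hand": 0.06,"translation": [-0.014,0.0313,0],"delta_rot": [0,0,0]},{"hand": 0.06,"translation": [-0.014,0.0313,0],"delta_rot": [0,0,0]},{"hand": 0.06,"translation": [-0.014,0.0313,0],"delta_rot": [0,0,0]},{"hand": 0.06,"translation": [-0.014,0.0313,0],"delta_rot": [0,0,0]},{"hand": 0.06,"translation": [-0.014,0.0313,0],"delta_rot": [0,0,0]}]}}

```text
clock: 6.3
ee_pos: [0.5496, 0.1749, 0.2957]
tcp_rot: [2.093, 2.342, 0.002]
force: [0.1, 1.4, 0.3]
grip_width: 0.0599
finger_force: 0.0
```

Call:
{"fn": "play_rows", "kwargs": {"increments": [{"hand": 0.06,"translation": [-0.014,0.0313,0],"delta_rot": [0,0,0]},{"hand": 0.06,"translation": [-0.014,0.0313,0],"delta_rot": [0,0,0]},{"hand": 0.06,"translation": [-0.014,0.0313,0],"delta_rot": [0,0,0]},{"hand": 0.06,"translation": [-0.014,0.0313,0],"delta_rot": [0,0,0]},{"hand": 0.06,"translation": [-0.014,0.0313,0],"delta_rot": [0,0,0]},{"hand": 0.06,"translation": [0,0,0],"delta_rot": [0,0,0]},{"hand": 0.06,"translation": [0,0,0],"delta_rot": [0,0,0]}]}}

```text
clock: 6.88
ee_pos: [0.4789, 0.3325, 0.2951]
tcp_rot: [-2.087, -2.347, -0.001]
force: [0.4, -1.1, 0.1]
grip_width: 0.0599
finger_force: 0.0
```

Run:
```python
from h import *
s=readout.get_state(); print(s["ee_pos"],s["tcp_rot"],s["force"],s["joint_pos"],s["clock"])
c=cam("wrist"); j=vision.read_camera("wrist"); cv2.imwrite("pics/w4.png",cv2.resize(j,(640,480)))
import pickle; pickle.dump(c,open("w4.pkl","wb"))
```

```text
[0.47891631 0.33250891 0.29512736] [-2.08686213e+00 -2.34703216e+00 -7.01981313e-04] [ 0.37600794 -1.06634725  0.08314537] [-0.81434684  0.40246653  0.25611882  1.51026581 -0.10613352  1.24222311
 -0.42634061] 6.8833
```

View pics/w4.png

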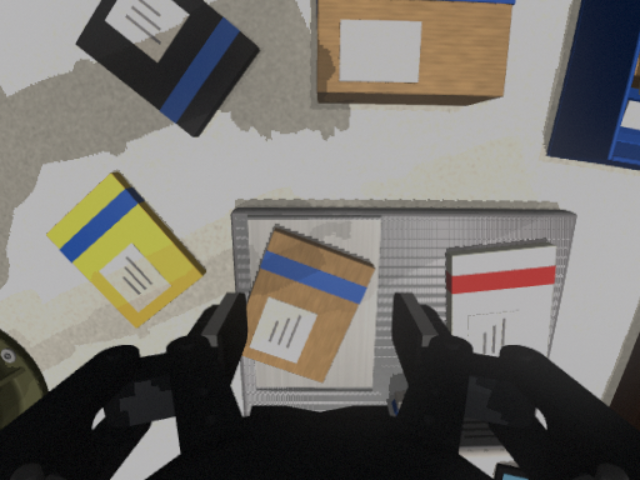

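Run:
```python
from h import *
import pickle; c=pickle.load(open("w4.pkl","rb"))
m=[.6159,-.0088,.1115];Rm=np.array([[np.cos(m[2]),-np.sin(m[2])],[np.sin(m[2]),np.cos(m[2])]])
g=lambda p:(np.array(p,float)+.5)/1.25-.5
for p,z in [((276,227),.053),((374,264),.053),((323,382),.053),((246,352),.053),((234,210),.035),((575,212),.035),((249,219),.035),((380,217),.035)]:
    w=onz(c,g([p]),z)[0]; print(p,w,(w[:2]-m[:2])@Rm)
```

```text
(276, 227) [0.43627896 0.30662198 0.053     ] [-0.14340892  0.33344958]
(374, 264) [0.54788486 0.27744095 0.053     ] [-0.03574301  0.29203146]
(323, 382) [0.51008126 0.11882724 0.053     ] [-0.09096067  0.13860907]
(246, 352) [0.41342491 0.1495837  0.053     ] [-0.18359457  0.17992941]
(234, 210) [0.38617491 0.31624973 0.035     ] [-0.19213058  0.34859258]
(575, 212) [0.77336497 0.36070705 0.035     ] [0.19760188 0.34969154]
(249, 219) [0.40360909 0.30795446 0.035     ] [-0.17572766  0.33840894]
(380, 217) [0.54942038 0.32744081 0.035     ] [-0.02865358  0.34154999]
```

Call:
{"fn": "play_rows", "kwargs": {"increments": [{"hand": 0.06,"translation": [-0.004,0.0015,-0.03],"delta_rot": [0,0,0]},{"hand": 0.06,"translation": [-0.004,0.0015,-0.035],"delta_rot": [0,0,0]},{"hand": 0.06,"translation": [0,0.0,-0.035],"delta_rot": [0,0,0]},{"hand": 0.06,"translation": [0,0,-0.035],"delta_rot": [0,0,0]},{"hand": 0.06,"translation": [0,0,-0.035],"delta_rot": [0,0,0]},{"hand": 0.06,"translation": [0,0,-0.03],"delta_rot": [0,0,0]},{"hand": 0.06,"translation": [0,0,-0.02],"delta_rot": [0,0,0]},{"hand": 0.06,"translation": [0,0,-0.01],"delta_rot": [0,0,0]}]}}

```text
clock: 7.6
ee_pos: [0.4722, 0.3302, 0.0627]
tcp_rot: [2.096, 2.34, -0.006]
force: [-0.6, 0.2, 0.5]
grip_width: 0.06
finger_force: 0.0
```

Call:
{"fn": "play_rows", "kwargs": {"increments": [{"hand": 0.06,"translation": [0,0,-0.01],"delta_rot": [0,0,0]},{"hand": 0.06,"translation": [0,0,-0.01],"delta_rot": [0,0,0]},{"hand": 0.06,"translation": [0,0,0],"delta_rot": [0,0,0]},{"hand": 0.06,"translation": [0,0,0],"delta_rot": [0,0,0]}]}}

```text
clock: 7.93
ee_pos: [0.4728, 0.3327, 0.0457]
tcp_rot: [2.094, 2.342, 0.001]
force: [0.5, -0.8, 0.1]
grip_width: 0.0603
finger_force: 0.0
```

Call:
{"fn": "play_rows", "kwargs": {"increments": [{"hand": 0.06,"translation": [0,0,-0.008],"delta_rot": [0,0,0]},{"hand": 0.06,"translation": [0,0,0],"delta_rot": [0,0,0]},{"hand": 0.06,"translation": [0.0011,-0.01,0],"delta_rot": [0,0,0]},{"hand": 0.06,"translation": [0.0011,-0.01,0],"delta_rot": [0,0,0]},{"hand": 0.06,"translation": [0.0011,-0.01,0],"delta_rot": [0,0,0]},{"hand": 0.06,"translation": [0.0011,-0.01,0],"delta_rot": [0,0,0]},{"hand": 0.06,"translation": [0.0011,-0.01,0],"delta_rot": [0,0,0]},{"hand": 0.06,"translation": [0.0011,-0.01,0],"delta_rot": [0,0,0]}]}}

```text
clock: 8.6
ee_pos: [0.4791, 0.2715, 0.0375]
tcp_rot: [2.094, 2.342, 0.0]
force: [-0.7, 1.3, 0.9]
grip_width: 0.0596
finger_force: 0.6
```

Call:
{"fn": "play_rows", "kwargs": {"increments": [{"hand": 0.06,"translation": [0.0011,-0.01,0],"delta_rot": [0,0,0]},{"hand": 0.06,"translation": [0.0011,-0.01,0],"delta_rot": [0,0,0]},{"hand": 0.06,"translation": [0.0011,-0.01,0],"delta_rot": [0,0,0]},{"hand": 0.06,"translation": [0.0011,-0.01,0],"delta_rot": [0,0,0]},{"hand": 0.06,"translation": [0.0011,-0.01,0],"delta_rot": [0,0,0]},{"hand": 0.06,"translation": [0,0,0],"delta_rot": [0,0,0]}]}}

```text
clock: 9.1
ee_pos: [0.4849, 0.2196, 0.0373]
tcp_rot: [2.096, 2.339, -0.002]
force: [0.2, -0.3, 0.1]
grip_width: 0.0599
finger_force: 0.0
```

Run:
```python
from h import *
s=readout.get_state(); print(s["ee_pos"],s["tcp_rot"],s["force"],s["clock"])
j=vision.read_camera("wrist"); t=vision.read_camera("top")
cv2.imwrite("pics/w5.png",np.hstack([cv2.resize(j,(400,300)),cv2.resize(t[118:238,182:342],(400,300),interpolation=cv2.INTER_CUBIC)]))
```

```text
[0.48485073 0.21960207 0.03730404] [ 2.09593404e+00  2.33867860e+00 -2.04445798e-03] [ 0.16931215 -0.31378922  0.08121163] 9.1
```

View pics/w5.png

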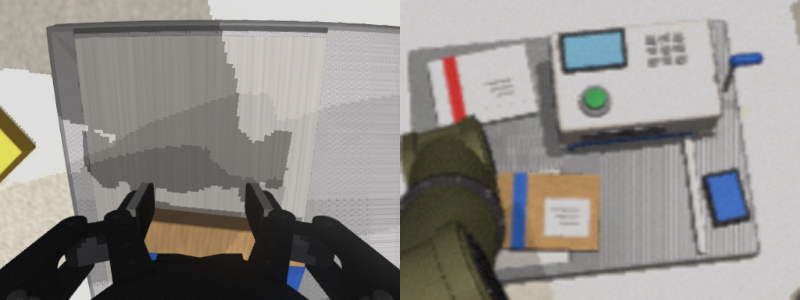

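Mailer has turned most of the way and moves with the fingers, lever open (knob at 745,60 right panel). Continuing to the fence.

Call:
{"fn": "play_rows", "kwargs": {"increments": [{"hand": 0.06,"translation": [0.0013,-0.012,0],"delta_rot": [0,0,0]},{"hand": 0.06,"translation": [0.0013,-0.012,0],"delta_rot": [0,0,0]},{"hand": 0.06,"translation": [0.0013,-0.012,0],"delta_rot": [0,0,0]},{"hand": 0.06,"translation": [0.0013,-0.012,0],"delta_rot": [0,0,0]},{"hand": 0.06,"translation": [0.0013,-0.012,0],"delta_rot": [0,0,0]},{"hand": 0.06,"translation": [0.0013,-0.012,0],"delta_rot": [0,0,0]},{"hand": 0.06,"translation": [0.0013,-0.012,0],"delta_rot": [0,0,0]},{"hand": 0.06,"translation": [0.0013,-0.012,0],"delta_rot": [0,0,0]}]}}

```text
clock: 9.87
ee_pos: [0.4949, 0.1253, 0.0373]
tcp_rot: [-2.094, -2.342, 0.0]
force: [-1.0, 1.1, -1.1]
grip_width: 0.0599
finger_force: 0.5
```

Call:
{"fn": "play_rows", "kwargs": {"increments": [{"hand": 0.06,"translation": [0.0013,-0.012,0],"delta_rot": [0,0,0]},{"hand": 0.06,"translation": [0.0013,-0.012,0],"delta_rot": [0,0,0]},{"hand": 0.06,"translation": [0.0008,-0.007,0],"delta_rot": [0,0,0]},{"hand": 0.06,"translation": [0.0005,-0.005,0],"delta_rot": [0,0,0]},{"hand": 0.06,"translation": [0.0005,-0.004,0],"delta_rot": [0,0,0]},{"hand": 0.06,"translation": [0.0003,-0.003,0],"delta_rot": [0,0,0]},{"hand": 0.06,"translation": [0,0,0],"delta_rot": [0,0,0]}]}}

```text
clock: 10.45
ee_pos: [0.4996, 0.0834, 0.0373]
tcp_rot: [2.094, 2.342, -0.0]
force: [0.8, -0.4, 0.6]
grip_width: 0.0601
finger_force: 0.0
```

Call:
{"fn": "play_rows", "kwargs": {"increments": [{"hand": 0.06,"translation": [0.0003,-0.003,0],"delta_rot": [0,0,0]},{"hand": 0.06,"translation": [0.0003,-0.003,0],"delta_rot": [0,0,0]},{"hand": 0.06,"translation": [0,0,0],"delta_rot": [0,0,0]}]}}

```text
clock: 10.7
ee_pos: [0.5002, 0.0774, 0.0373]
tcp_rot: [2.093, 2.342, -0.0]
force: [-0.3, -0.6, 0.5]
grip_width: 0.0599
finger_force: 0.0
```

Call:
{"fn": "play_rows", "kwargs": {"increments": [{"hand": 0.06,"translation": [0.0003,-0.003,0],"delta_rot": [0,0,0]},{"hand": 0.06,"translation": [0.0003,-0.003,0],"delta_rot": [0,0,0]},{"hand": 0.06,"translation": [0,0,0],"delta_rot": [0,0,0]}]}}

```text
clock: 10.95
ee_pos: [0.5007, 0.071, 0.0373]
tcp_rot: [2.094, 2.342, -0.001]
force: [-0.3, -0.4, -1.0]
grip_width: 0.0601
finger_force: 0.0
```

Call:
{"fn": "play_rows", "kwargs": {"increments": [{"hand": 0.06,"translation": [0.0003,-0.003,0],"delta_rot": [0,0,0]},{"hand": 0.06,"translation": [0.0003,-0.003,0],"delta_rot": [0,0,0]},{"hand": 0.06,"translation": [0,0,0],"delta_rot": [0,0,0]}]}}

```text
clock: 11.2
ee_pos: [0.501, 0.0677, 0.0373]
tcp_rot: [-2.09, -2.343, -0.002]
force: [-2.6, 7.1, 1.3]
grip_width: 0.0601
finger_force: 3.7
```

Run:
```python
from h import *
s=readout.get_state(); print(s["ee_pos"],s["force"],s["clock"])
t=vision.read_camera("top"); j=vision.read_camera("side")
cv2.imwrite("pics/w6.png",np.hstack([cv2.resize(j[140:260,180:340],(400,300),interpolation=cv2.INTER_CUBIC),cv2.resize(t[158:238,230:337],(400,300),interpolation=cv2.INTER_CUBIC)]))
```

```text
[0.50102947 0.06769745 0.03727085] [-2.58471509  7.06746834  1.33841677] 11.2
```

View pics/w6.png

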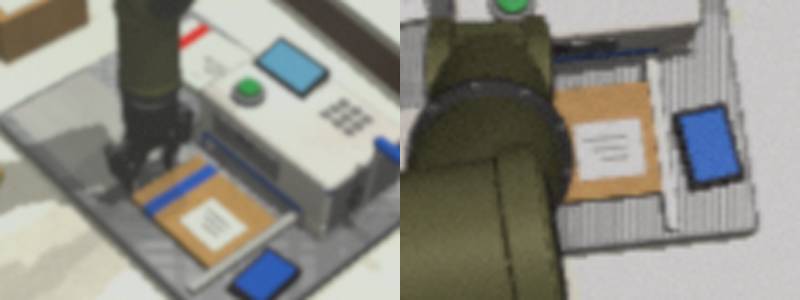

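Mailer lies against the fence (right panel 655,90 to 663,195). Pressing once more to square, then moving behind the rear edge with the fingers turned 90°.

Call:
{"fn": "play_rows", "kwargs": {"increments": [{"hand": 0.06,"translation": [0.0002,-0.002,0],"delta_rot": [0,0,0]},{"hand": 0.06,"translation": [0.0002,-0.002,0],"delta_rot": [0,0,0]},{"hand": 0.06,"translation": [0,0,0],"delta_rot": [0,0,0]},{"hand": 0.06,"translation": [0,0,0],"delta_rot": [0,0,0]}]}}

```text
clock: 11.63
ee_pos: [0.501, 0.0675, 0.0373]
tcp_rot: [-2.085, -2.343, -0.006]
force: [-1.8, 18.3, 1.3]
grip_width: 0.06
finger_force: 9.2
```

Call:
{"fn": "play_rows", "kwargs": {"increments": [{"hand": 0.06,"translation": [-0.001,0.01,0],"delta_rot": [0,0,0]},{"hand": 0.06,"translation": [-0.002,0.012,0],"delta_rot": [0,0,0]},{"hand": 0.06,"translation": [0,0,0.025],"delta_rot": [0,0,0]},{"hand": 0.06,"translation": [0,0,0.025],"delta_rot": [0,0,0]},{"hand": 0.06,"translation": [-0.005,0,0.025],"delta_rot": [0,0,6.92]},{"hand": 0.06,"translation": [-0.005,-0.01,0],"delta_rot": [0,0,6.92]},{"hand": 0.06,"translation": [-0.005,-0.01,0],"delta_rot": [0,0,6.92]},{"hand": 0.06,"translation": [-0.005,-0.01,0],"delta_rot": [0,0,6.92]}]}}

```text
clock: 12.3
ee_pos: [0.4787, 0.0531, 0.1128]
tcp_rot: [1.463, 2.779, 0.0]
force: [-0.0, -0.0, -0.5]
grip_width: 0.0601
finger_force: 0.0
```

Call:
{"fn": "play_rows", "kwargs": {"increments": [{"hand": 0.06,"translation": [-0.005,-0.01,0],"delta_rot": [0,0,6.92]},{"hand": 0.06,"translation": [-0.005,-0.01,0],"delta_rot": [0,0,6.92]},{"hand": 0.06,"translation": [-0.005,-0.01,0],"delta_rot": [0,0,6.92]},{"hand": 0.06,"translation": [-0.005,-0.01,0],"delta_rot": [0,0,6.92]},{"hand": 0.06,"translation": [-0.005,-0.01,0],"delta_rot": [0,0,6.92]},{"hand": 0.06,"translation": [-0.005,-0.01,0],"delta_rot": [0,0,6.92]},{"hand": 0.06,"translation": [-0.005,-0.01,0],"delta_rot": [0,0,6.92]},{"hand": 0.06,"translation": [-0.005,-0.01,0],"delta_rot": [0,0,6.92]}]}}

```text
clock: 12.97
ee_pos: [0.4383, -0.0273, 0.1123]
tcp_rot: [-0.006, -3.142, 0.001]
force: [-0.2, -0.8, 0.3]
grip_width: 0.0602
finger_force: 0.0
```

Call:
{"fn": "play_rows", "kwargs": {"increments": [{"hand": 0.06,"translation": [-0.003,-0.01,0],"delta_rot": [0,0,6.92]},{"hand": 0.06,"translation": [0,0,0],"delta_rot": [0,0,0]},{"hand": 0.06,"translation": [0,0,0],"delta_rot": [0,0,0]}]}}

```text
clock: 13.22
ee_pos: [0.4356, -0.0369, 0.1123]
tcp_rot: [-0.166, 3.137, -0.0]
force: [0.5, 0.7, 0.9]
grip_width: 0.0599
finger_force: 0.0
```

Run:
```python
from h import *
s=readout.get_state(); print(s["ee_pos"],s["tcp_rot"],s["force"],s["clock"],s["joint_pos"])
r=R.from_rotvec(s["tcp_rot"]).as_matrix(); print(r[:,1],np.degrees(np.arctan2(r[1,1],r[0,1])))
```

```text
[ 0.43564944 -0.03693044  0.1122881 ] [-1.65854719e-01  3.13716833e+00 -1.37687291e-04] [0.5064731  0.66559867 0.86257309] 13.2167 [ 0.24574624  0.38596289 -0.29506033  2.13631914  0.18385817  0.64256319
  1.49993124]
[-1.05440594e-01  9.94425600e-01 -8.98146404e-05] 96.05255167206559
```

Call:
{"fn": "play_rows", "kwargs": {"increments": [{"hand": 0.06,"translation": [-0.003,0.005,0],"delta_rot": [0,0,0.35]},{"hand": 0.06,"translation": [0,0,-0.025],"delta_rot": [0,0,0]},{"hand": 0.06,"translation": [0,0,-0.025],"delta_rot": [0,0,0]},{"hand": 0.06,"translation": [0,0,-0.015],"delta_rot": [0,0,0]},{"hand": 0.06,"translation": [0,0,-0.01],"delta_rot": [0,0,0]},{"hand": 0.06,"translation": [0,0,0],"delta_rot": [0,0,0]}]}}

```text
clock: 13.72
ee_pos: [0.4318, -0.0298, 0.0356]
tcp_rot: [0.184, -3.133, -0.001]
force: [-0.2, 0.2, 0.5]
grip_width: 0.0599
finger_force: 0.0
```

Call:
{"fn": "play_rows", "kwargs": {"increments": [{"hand": 0.06,"translation": [0.008,0.0009,0],"delta_rot": [0,0,0]},{"hand": 0.06,"translation": [0.008,0.0009,0],"delta_rot": [0,0,0]},{"hand": 0.06,"translation": [0.008,0.0009,0],"delta_rot": [0,0,0]},{"hand": 0.06,"translation": [0.008,0.0009,0],"delta_rot": [0,0,0]},{"hand": 0.06,"translation": [0.008,0.0009,0],"delta_rot": [0,0,0]},{"hand": 0.06,"translation": [0.008,0.0009,0],"delta_rot": [0,0,0]}]}}

```text
clock: 14.22
ee_pos: [0.4813, -0.0257, 0.0376]
tcp_rot: [0.184, -3.136, 0.0]
force: [-2.6, 0.8, 2.4]
grip_width: 0.0599
finger_force: 1.2
```

Run:
```python
from h import *
s=readout.get_state(); print(s["ee_pos"],s["force"],s["clock"])
t=vision.read_camera("top"); j=vision.read_camera("side")
cv2.imwrite("pics/w7.png",np.hstack([cv2.resize(j[140:260,180:340],(400,300),interpolation=cv2.INTER_CUBIC),cv2.resize(t[158:238,230:337],(400,300),interpolation=cv2.INTER_CUBIC)]))
```

```text
[ 0.48133418 -0.02574035  0.03759068] [-2.61892042  0.81377589  2.41142816] 14.2167
```

View pics/w7.png

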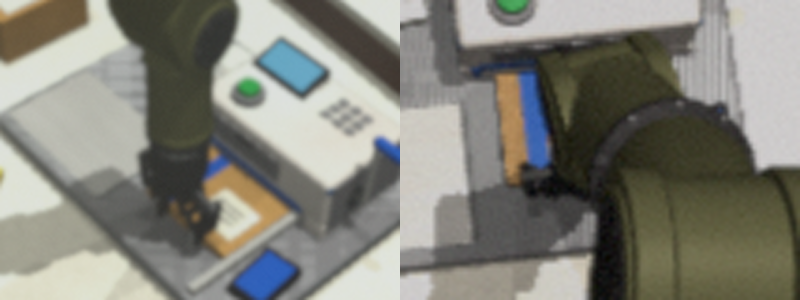

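Mailer is at the mouth, its left edge (497,72) inside the blue lead-in; pushing in slowly.

Call:
{"fn": "play_rows", "kwargs": {"increments": [{"hand": 0.06,"translation": [0.005,0.0005,0],"delta_rot": [0,0,0]},{"hand": 0.06,"translation": [0.005,0.0005,0],"delta_rot": [0,0,0]},{"hand": 0.06,"translation": [0.005,0.0005,0],"delta_rot": [0,0,0]},{"hand": 0.06,"translation": [0.005,0.0006,0],"delta_rot": [0,0,0]},{"hand": 0.06,"translation": [0.005,0.0006,0],"delta_rot": [0,0,0]}]}}

```text
clock: 14.73
ee_pos: [0.5063, -0.0231, 0.0372]
tcp_rot: [-0.185, 3.136, -0.0]
force: [-0.8, -1.2, -1.1]
grip_width: 0.0602
finger_force: 0.5
```

Call:
{"fn": "play_rows", "kwargs": {"increments": [{"hand": 0.06,"translation": [0.005,0.0005,0],"delta_rot": [0,0,0]},{"hand": 0.06,"translation": [0.005,0.0005,0],"delta_rot": [0,0,0]},{"hand": 0.06,"translation": [0.005,0.0005,0],"delta_rot": [0,0,0]},{"hand": 0.06,"translation": [0.005,0.0006,0],"delta_rot": [0,0,0]},{"hand": 0.06,"translation": [0,0,0],"delta_rot": [0,0,0]}]}}

```text
clock: 15.15
ee_pos: [0.5273, -0.0208, 0.0374]
tcp_rot: [-0.185, 3.134, 0.0]
force: [0.2, 0.4, -0.1]
grip_width: 0.0602
finger_force: 0.0
```

Entering freely. Expected stop at TCP x ≈ 0.556.

Call:
{"fn": "play_rows", "kwargs": {"increments": [{"hand": 0.06,"translation": [0.005,0.0005,0],"delta_rot": [0,0,0]},{"hand": 0.06,"translation": [0.005,0.0005,0],"delta_rot": [0,0,0]},{"hand": 0.06,"translation": [0.005,0.0005,0],"delta_rot": [0,0,0]},{"hand": 0.06,"translation": [0.004,0.0006,0],"delta_rot": [0,0,0]},{"hand": 0.06,"translation": [0.003,0.0003,0],"delta_rot": [0,0,0]},{"hand": 0.06,"translation": [0,0,0],"delta_rot": [0,0,0]}]}}

```text
clock: 15.65
ee_pos: [0.5488, -0.0185, 0.0373]
tcp_rot: [-0.185, 3.135, 0.0]
force: [-0.3, 0.1, 0.1]
grip_width: 0.06
finger_force: 0.0
```

Call:
{"fn": "play_rows", "kwargs": {"increments": [{"hand": 0.06,"translation": [0.003,0.0003,0],"delta_rot": [0,0,0]},{"hand": 0.06,"translation": [0.003,0.0003,0],"delta_rot": [0,0,0]},{"hand": 0.06,"translation": [0,0,0],"delta_rot": [0,0,0]}]}}

```text
clock: 15.9
ee_pos: [0.5544, -0.0179, 0.0373]
tcp_rot: [-0.185, 3.135, -0.0]
force: [0.9, -0.5, 0.1]
grip_width: 0.06
finger_force: 0.0
```

Call:
{"fn": "play_rows", "kwargs": {"increments": [{"hand": 0.06,"translation": [0.002,0.0002,0],"delta_rot": [0,0,0]},{"hand": 0.06,"translation": [0.002,0.0002,0],"delta_rot": [0,0,0]},{"hand": 0.06,"translation": [0,0,0],"delta_rot": [0,0,0]}]}}

```text
clock: 16.15
ee_pos: [0.557, -0.0176, 0.0371]
tcp_rot: [0.184, -3.134, 0.0]
force: [-4.3, 0.2, 1.3]
grip_width: 0.0602
finger_force: 1.9
```

Call:
{"fn": "play_rows", "kwargs": {"increments": [{"hand": 0.06,"translation": [0.002,0.0002,0],"delta_rot": [0,0,0]},{"hand": 0.06,"translation": [0,0,0],"delta_rot": [0,0,0]}]}}

```text
clock: 16.32
ee_pos: [0.557, -0.0177, 0.0369]
tcp_rot: [0.184, -3.131, 0.001]
force: [-8.5, 0.2, 5.8]
grip_width: 0.0596
finger_force: 4.4
```

Call:
{"fn": "play_rows", "kwargs": {"increments": [{"hand": 0.06,"translation": [0.002,0.0002,0],"delta_rot": [0,0,0]},{"hand": 0.06,"translation": [0,0,0],"delta_rot": [0,0,0]},{"hand": 0.06,"translation": [-0.012,-0.0013,0],"delta_rot": [0,0,0]},{"hand": 0.06,"translation": [-0.025,-0.003,0],"delta_rot": [0,0,0]},{"hand": 0.06,"translation": [0,0,0.035],"delta_rot": [0,0,0]},{"hand": 0.06,"translation": [0,0,0.04],"delta_rot": [0,0,0]},{"hand": 0.06,"translation": [0,0,0.04],"delta_rot": [0,0,0]},{"hand": 0.05,"translation": [0,0,0.04],"delta_rot": [0,0,0]}]}}

```text
clock: 16.98
ee_pos: [0.5251, -0.0214, 0.1944]
tcp_rot: [-0.185, 3.135, 0.0]
force: [1.7, 0.0, -0.7]
grip_width: 0.0507
finger_force: 0.0
```

Call:
{"fn": "play_rows", "kwargs": {"increments": [{"hand": 0.05,"translation": [0,0,0.04],"delta_rot": [0,0,-6.92]},{"hand": 0.05,"translation": [0,0,0.04],"delta_rot": [0,0,-6.92]},{"hand": 0.05,"translation": [0,-0.01,0.03],"delta_rot": [0,0,-6.92]},{"hand": 0.05,"translation": [0.017,-0.014,0],"delta_rot": [0,0,-6.92]},{"hand": 0.05,"translation": [0.017,-0.014,0],"delta_rot": [0,0,-6.92]},{"hand": 0.05,"translation": [0.017,-0.014,0],"delta_rot": [0,0,-6.92]},{"hand": 0.05,"translation": [0.017,-0.014,0],"delta_rot": [0,0,-6.92]},{"hand": 0.05,"translation": [0.017,-0.014,0],"delta_rot": [0,0,-6.92]}]}}

```text
clock: 17.65
ee_pos: [0.6111, -0.1024, 0.3027]
tcp_rot: [1.301, 2.857, 0.0]
force: [0.1, -0.0, -0.1]
grip_width: 0.0501
finger_force: 0.0
```

Call:
{"fn": "play_rows", "kwargs": {"increments": [{"hand": 0.05,"translation": [0.017,-0.014,0],"delta_rot": [0,0,-6.92]},{"hand": 0.05,"translation": [0.017,-0.014,0],"delta_rot": [0,0,-6.92]},{"hand": 0.05,"translation": [0.017,-0.014,0],"delta_rot": [0,0,-6.92]},{"hand": 0.05,"translation": [0.017,-0.014,0],"delta_rot": [0,0,-6.92]},{"hand": 0.05,"translation": [0.02,-0.014,0],"delta_rot": [0,0,-6.92]},{"hand": 0.05,"translation": [0,0,0],"delta_rot": [0,0,0]},{"hand": 0.05,"translation": [0,0,0],"delta_rot": [0,0,0]}]}}

```text
clock: 18.23
ee_pos: [0.6984, -0.1722, 0.3011]
tcp_rot: [-2.086, -2.349, 0.001]
force: [0.3, 0.5, -0.2]
grip_width: 0.0498
finger_force: 0.0
```

Run:
```python
from h import *
s=readout.get_state(); print(s["ee_pos"],s["force"],s["clock"])
r=R.from_rotvec(s["tcp_rot"]).as_matrix(); print(np.degrees(np.arctan2(r[1,1],r[0,1])))
c=cam("wrist"); j=vision.read_camera("wrist"); cv2.imwrite("pics/w8.png",j)
h=cv2.cvtColor(j,cv2.COLOR_BGR2HSV); m=cv2.inRange(h,(105,150,60),(125,255,255)); n,l,st,ce=cv2.connectedComponentsWithStats(m)
for k in range(1,n):
    if st[k,4]>60: print(st[k],ce[k],onz(c,[ce[k]],.2))
```

```text
[ 0.69840125 -0.17220744  0.30105288] [ 0.27918767  0.48330549 -0.21111817] 18.2333
6.806578060686613
[ 102  120   56   39 1714] [129.56242707 138.96091015] [[ 0.58993288 -0.13723255  0.2       ]]
[250 166  16  18 169] [258.31360947 172.81065089] [[ 0.69984882 -0.15319124  0.2       ]]
[204 264  48  30 643] [219.41213064 275.85069984] [[ 0.67543425 -0.25546468  0.2       ]]
[257 266  12  29 206] [264.21359223 278.12135922] [[ 0.71767723 -0.25279096  0.2       ]]
```

Call:
{"fn": "play_rows", "kwargs": {"increments": [{"hand": 0.05,"translation": [0.001,0,-0.03],"delta_rot": [0,0,0]},{"hand": 0.05,"translation": [0,0,-0.03],"delta_rot": [0,0,0]},{"hand": 0.05,"translation": [0,0,-0.025],"delta_rot": [0,0,0]},{"hand": 0.05,"translation": [0,0,-0.02],"delta_rot": [0,0,0]},{"hand": 0.05,"translation": [0,0,-0.02],"delta_rot": [0,0,0]},{"hand": 0.05,"translation": [0,0,0],"delta_rot": [0,0,0]},{"hand": 0.05,"translation": [0,0,0],"delta_rot": [0,0,0]}]}}

```text
clock: 18.87
ee_pos: [0.698, -0.1706, 0.1774]
tcp_rot: [-2.083, -2.35, 0.0]
force: [0.1, 0.8, 0.9]
grip_width: 0.0501
finger_force: 0.0
```

Call:
{"fn": "play_rows", "kwargs": {"increments": [{"hand": 0.05,"translation": [-0.008,-0.001,0],"delta_rot": [0,0,0]},{"hand": 0.05,"translation": [-0.008,-0.001,0],"delta_rot": [0,0,0]},{"hand": 0.05,"translation": [-0.006,-0.0007,-0.001],"delta_rot": [0,0,0]},{"hand": 0.05,"translation": [-0.006,-0.0007,-0.001],"delta_rot": [0,0,0]},{"hand": 0.05,"translation": [-0.006,-0.0007,-0.002],"delta_rot": [0,0,0]},{"hand": 0.05,"translation": [-0.006,-0.0007,-0.002],"delta_rot": [0,0,0]},{"hand": 0.05,"translation": [-0.006,-0.0007,-0.002],"delta_rot": [0,0,0]},{"hand": 0.05,"translation": [0,0,0],"delta_rot": [0,0,0]}]}}

```text
clock: 19.53
ee_pos: [0.651, -0.1774, 0.1688]
tcp_rot: [-2.086, -2.347, 0.002]
force: [0.2, -0.2, -0.2]
grip_width: 0.0501
finger_force: 0.0
```

Call:
{"fn": "play_rows", "kwargs": {"increments": [{"hand": 0.05,"translation": [-0.005,-0.0006,-0.001],"delta_rot": [0,0,0]},{"hand": 0.05,"translation": [-0.005,-0.0006,-0.001],"delta_rot": [0,0,0]},{"hand": 0.05,"translation": [-0.004,-0.0004,-0.001],"delta_rot": [0,0,0]},{"hand": 0.05,"translation": [0,0,0],"delta_rot": [0,0,0]}]}}

```text
clock: 19.87
ee_pos: [0.6375, -0.1787, 0.1658]
tcp_rot: [-2.086, -2.347, 0.001]
force: [0.5, -0.3, -0.9]
grip_width: 0.0497
finger_force: 0.0
```

Call:
{"fn": "play_rows", "kwargs": {"increments": [{"hand": 0.05,"translation": [-0.003,-0.0003,-0.0005],"delta_rot": [0,0,0]},{"hand": 0.05,"translation": [-0.002,-0.0002,0],"delta_rot": [0,0,0]}]}}

```text
clock: 20.03
ee_pos: [0.6347, -0.1789, 0.1655]
tcp_rot: [2.085, 2.348, 0.002]
force: [11.3, -0.6, -7.3]
grip_width: 0.0502
finger_force: 5.3
```

Call:
{"fn": "play_rows", "kwargs": {"increments": [{"hand": 0.05,"translation": [-0.002,-0.0002,0],"delta_rot": [0,0,0]},{"hand": 0.05,"translation": [0,0,0],"delta_rot": [0,0,0]}]}}

```text
clock: 20.2
ee_pos: [0.6344, -0.1788, 0.1657]
tcp_rot: [2.082, 2.347, 0.005]
force: [11.3, 0.0, -7.0]
grip_width: 0.0495
finger_force: 5.6
```

Call:
{"fn": "play_rows", "kwargs": {"increments": [{"hand": 0.05,"translation": [0.008,0.001,0],"delta_rot": [0,0,0]},{"hand": 0.05,"translation": [0.008,0.001,0],"delta_rot": [0,0,0]},{"hand": 0.05,"translation": [0,0,0.03],"delta_rot": [0,0,0]},{"hand": 0.05,"translation": [0,0,0.04],"delta_rot": [0,0,0]},{"hand": 0.02,"translation": [0,0,0.03],"delta_rot": [0,0,0]},{"hand": 0,"translation": [0.0008,0.032,0],"delta_rot": [0,0,0]},{"hand": 0,"translation": [0.0008,0.032,0],"delta_rot": [0,0,0]},{"hand": 0,"translation": [0.0008,0.032,0],"delta_rot": [0,0,0]}]}}

```text
clock: 20.87
ee_pos: [0.6501, -0.0808, 0.2665]
tcp_rot: [2.088, 2.347, 0.0]
force: [1.1, -0.1, -0.9]
grip_width: 0.0019
finger_force: 0.0
```

Call:
{"fn": "play_rows", "kwargs": {"increments": [{"hand": 0,"translation": [0.0008,0.032,0],"delta_rot": [0,0,0]},{"hand": 0,"translation": [0.0008,0.03,0],"delta_rot": [0,0,0]},{"hand": 0,"translation": [0.0008,0.02,-0.02],"delta_rot": [0,0,0]},{"hand": 0,"translation": [0,0.01,-0.02],"delta_rot": [0,0,0]},{"hand": 0,"translation": [0,0,0],"delta_rot": [0,0,0]},{"hand": 0,"translation": [0,0,0],"delta_rot": [0,0,0]}]}}

```text
clock: 21.37
ee_pos: [0.6518, 0.0108, 0.225]
tcp_rot: [-2.084, -2.349, 0.004]
force: [0.7, -0.5, -0.4]
grip_width: 0.0
finger_force: 0.0
```

Run:
```python
from h import *
s=readout.get_state(); print(s["ee_pos"],s["force"],s["clock"],s["grip_width"])
c=cam("wrist"); j=vision.read_camera("wrist"); cv2.imwrite("pics/w9.png",j)
h=cv2.cvtColor(j,cv2.COLOR_BGR2HSV); m=cv2.inRange(h,(45,100,40),(85,255,255)); n,l,st,ce=cv2.connectedComponentsWithStats(m)
for k in range(1,n):
    if st[k,4]>60: print(st[k],ce[k],onz(c,[ce[k]],.146))
m=cv2.inRange(h,(105,150,60),(125,255,255)); n,l,st,ce=cv2.connectedComponentsWithStats(m)
for k in range(1,n):
    if st[k,4]>60: print(st[k],ce[k],onz(c,[ce[k]],.18))
side=vision.read_camera("side")
cv2.imwrite("pics/v9.png",np.hstack([cv2.resize(j,(400,300)),cv2.resize(side[130:250,200:360],(400,300),interpolation=cv2.INTER_CUBIC)]))
```

```text
[0.6518369  0.01084645 0.22500302] [ 0.67466142 -0.50145102 -0.37891572] 21.3667 3.121535060560946e-05
[ 240  134   43   41 1372] [260.86516035 153.94387755] [[0.65242459 0.04886892 0.146     ]]
[176 143  34  19 639] [192.68075117 151.9342723 ] [[0.60756626 0.04936852 0.18      ]]
[111 278  47  22 446] [128.632287   286.06053812] [[ 0.56569769 -0.05567659  0.18      ]]
```

View pics/v9.png

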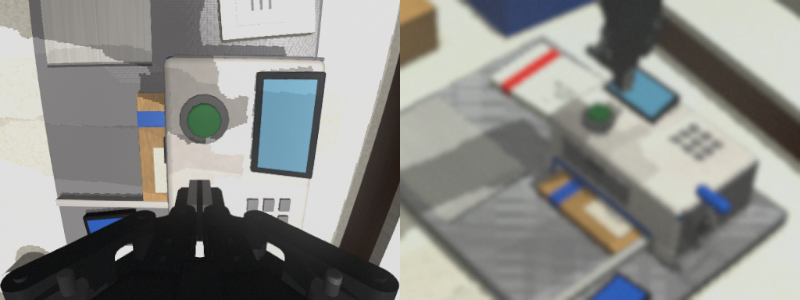

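Mailer is in the slot, parallel to the head face with a strip of brown outside; lever forward. Key centre (0.652, 0.049). Pressing.

Call:
{"fn": "play_rows", "kwargs": {"increments": [{"hand": 0,"translation": [0.0005,0.02,-0.01],"delta_rot": [0,0,0]},{"hand": 0,"translation": [0,0.018,-0.01],"delta_rot": [0,0,0]},{"hand": 0,"translation": [0,0,-0.02],"delta_rot": [0,0,0]},{"hand": 0,"translation": [0,0,-0.015],"delta_rot": [0,0,0]},{"hand": 0,"translation": [0,0,-0.01],"delta_rot": [0,0,0]},{"hand": 0,"translation": [0,0,0],"delta_rot": [0,0,0]},{"hand": 0,"translation": [0,0,0],"delta_rot": [0,0,0]}]}}

```text
clock: 22.05
ee_pos: [0.6535, 0.0473, 0.1616]
tcp_rot: [2.088, 2.346, 0.0]
force: [0.4, -0.5, 0.9]
grip_width: -0.0
finger_force: 0.0
```

Call:
{"fn": "play_rows", "kwargs": {"increments": [{"hand": 0,"translation": [0,0,-0.003],"delta_rot": [0,0,0]},{"hand": 0,"translation": [0,0,-0.003],"delta_rot": [0,0,0]},{"hand": 0,"translation": [0,0,0],"delta_rot": [0,0,0]}]}}

```text
clock: 22.3
ee_pos: [0.6539, 0.048, 0.1556]
tcp_rot: [2.086, 2.347, 0.002]
force: [2.1, -2.3, 2.9]
grip_width: 0.0001
finger_force: 1.6
```

Call:
{"fn": "play_rows", "kwargs": {"increments": [{"hand": 0,"translation": [0,0,-0.002],"delta_rot": [0,0,0]},{"hand": 0,"translation": [0,0,0],"delta_rot": [0,0,0]}]}}

```text
clock: 22.47
ee_pos: [0.654, 0.048, 0.1542]
tcp_rot: [2.085, 2.346, 0.002]
force: [0.8, -3.2, 5.2]
grip_width: 0.0001
finger_force: 2.7
```

Call:
{"fn": "play_rows", "kwargs": {"increments": [{"hand": 0,"translation": [0,0,-0.002],"delta_rot": [0,0,0]},{"hand": 0,"translation": [0,0,0],"delta_rot": [0,0,0]}]}}

```text
clock: 22.63
ee_pos: [0.654, 0.048, 0.1539]
tcp_rot: [2.085, 2.346, 0.004]
force: [-3.1, -2.0, 16.3]
grip_width: 0.0002
finger_force: 8.4
```

Call:
{"fn": "play_rows", "kwargs": {"increments": [{"hand": 0,"translation": [0,0,-0.002],"delta_rot": [0,0,0]},{"hand": 0,"translation": [0,0,0],"delta_rot": [0,0,0]}]}}

```text
clock: 22.8
ee_pos: [0.6541, 0.0479, 0.1537]
tcp_rot: [2.084, 2.345, 0.005]
force: [-6.8, -4.2, 27.3]
grip_width: -0.0004
finger_force: 13.8
```

Spring-like 2.9 → 5.2 N, then a hard stop at z = 0.154: the key is fully down. Releasing and retreating.

Call:
{"fn": "play_rows", "kwargs": {"increments": [{"hand": 0,"translation": [0,0,0.01],"delta_rot": [0,0,0]},{"hand": 0,"translation": [0,0,0.02],"delta_rot": [0,0,0]},{"hand": 0,"translation": [0,0,0.04],"delta_rot": [0,0,0]},{"hand": 0,"translation": [0,0,0.04],"delta_rot": [0,0,0]},{"hand": 0,"translation": [-0.02,0.02,0.04],"delta_rot": [0,0,0]},{"hand": 0,"translation": [-0.03,0.02,0.04],"delta_rot": [0,0,0]},{"hand": 0,"translation": [-0.03,0.02,0.02],"delta_rot": [0,0,0]},{"hand": 0,"translation": [0,0,0],"delta_rot": [0,0,0]}]}}

```text
clock: 23.47
ee_pos: [0.5799, 0.107, 0.3496]
tcp_rot: [2.078, 2.355, 0.013]
force: [1.2, 1.3, 0.1]
grip_width: 0.0002
finger_force: 0.0
```

Call:
{"fn": "play_rows", "kwargs": {"increments": [{"hand": 0,"translation": [-0.02,0.02,0],"delta_rot": [0,0,0]},{"hand": 0,"translation": [0,0,0],"delta_rot": [0,0,0]},{"hand": 0,"translation": [0,0,0],"delta_rot": [0,0,0]},{"hand": 0,"translation": [0,0,0],"delta_rot": [0,0,0]}]}}

```text
clock: 23.8
ee_pos: [0.5627, 0.121, 0.3435]
tcp_rot: [-2.086, -2.349, 0.001]
force: [-0.0, 0.4, -0.1]
grip_width: 0.0003
finger_force: 0.0
```

Run:
```python
from h import *
s=readout.get_state(); print(s["ee_pos"],s["force"],s["clock"])
mm=[.6159,-.0088,.1115];Rm=np.array([[np.cos(mm[2]),-np.sin(mm[2])],[np.sin(mm[2]),np.cos(mm[2])]])
for nm in("wrist","side"):
    c=cam(nm); j=vision.read_camera(nm); h=cv2.cvtColor(j,cv2.COLOR_BGR2HSV)
    for col,lo,hi,z in(("brown",(8,70,60),(22,255,255),.053),("blue",(105,150,60),(125,255,255),.18),("green",(45,100,40),(85,255,255),.16)):
        m=cv2.inRange(h,lo,hi); n,l,st,ce=cv2.connectedComponentsWithStats(m)
        for k in range(1,n):
            if st[k,4]>40:
                r=cv2.minAreaRect(np.argwhere(l==k)[:,::-1].astype(np.float32))
                w=(onz(c,np.vstack([ce[k],cv2.boxPoints(r)]),z)[:,:2]-mm[:2])@Rm
                if abs(w[0]).max()<.3: print(nm,col,st[k,4],np.round(w*1e3).astype(int).tolist())
```

```text
[0.56274056 0.12104889 0.34352978] [-0.04181656  0.37241516 -0.06288721] 23.8
wrist brown 2119 [[-285, 290], [-379, 285], [-286, 344], [-214, 255], [-306, 190]]
wrist brown 523 [[-23, 67], [-46, 80], [0, 80], [0, 54], [-46, 54]]
wrist brown 210 [[-16, 22], [-46, 29], [0, 29], [0, 9], [-46, 8]]
wrist blue 479 [[-266, 272], [-287, 263], [-251, 292], [-242, 283], [-277, 254]]
wrist blue 280 [[-30, 89], [-44, 95], [-15, 95], [-15, 83], [-44, 83]]
wrist green 446 [[42, 55], [22, 55], [41, 77], [62, 56], [43, 34]]
side brown 60 [[-28, 65], [-55, 69], [-2, 81], [-4, 60], [-57, 48]]
side brown 259 [[-36, -29], [-59, 22], [-2, 40], [-1, -81], [-55, -96]]
side blue 51 [[20, -173], [13, -151], [30, -147], [29, -190], [12, -194]]
side blue 261 [[-179, -202], [-209, -184], [-142, -177], [-148, -219], [-213, -225]]
```

```bash
python3 -c "
from cell import arm; print(arm.job_done())"
```

```text
the job is handed in; nothing more can be done
None
```

The brown mailer is home in the slot, square to the fence and label up. The lever was then pulled forward to about 11 N of clamping resistance, and the print key was pressed fully and released last. The job was handed in at about 24 s; `job_done()` gave no verdict.

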